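# Set the slicer's thickness knob and load the tomato

## Robot

A 7-joint arm with a two-finger parallel gripper is mounted at the origin on a cart in front of the work surface, level with it; the furniture and walls round the work are solid. World frame = base frame: x ahead of the robot, y to its left, z up, the work surface at z = 0. Lengths are in m, angles in rad, forces in N, time in s.
With the tool pointing down it reaches from about 0.35 to 0.775 m from the base axis. Payload 3.1 kg.
Tool frame: the origin (TCP) lies between the finger pads; the fingertips stand 8 mm ahead of it and the grasp point (between the pads) lies 11 mm behind it; z points along the fingers, y is the line along which they close (so a half turn about z gives the same grasp; the last joint's range is limited). The gripper opens to 85 mm and grips with 20 to 120 N. Pads are 22 mm wide; open, the fingers measure 114 mm over their backs; the gripper's body (76 mm by 85 mm) begins 54 mm behind the grasp point. The pads swing forward as they close: fully open they stand 13 mm farther back than shut.
Start: joints at [-1.34, 0.311, 0.014, 1.512, -0.004, 1.319, -0.027], TCP at [0.148, 0.53, 0.239] pointing down, gripper open.
Joint ranges: [-2.7, 2.7], [-0.3, 1.91], [-1.27, 1.3], [0.12, 2.57], [-1.44, 4.58], [0.2, 2.03], [-3.05, 3.05]. Speed limits (rad/s): [2.79, 2.79, 3.14, 3.14, 3.14, 3.14, 3.14].

## Interface

Orientations are given as a unit quaternion [x, y, z, w].
In Python, from rig import arm gives the robot as it stands. The module is installed in compiled form; this text tells all that it offers.
- The arm moves only by the tool apply_moves, never from a script. Its argument "increments" is one flat list of numbers, 7 for each row, row after row: the shift along the world's x, y, z normalised to -1 to 1, where 1 is 5 cm, then the turn, a rotation vector about the world's x, y, z normalised to -1 to 1, where 1 is 0.15 rad, then the opening, from 0 (shut) to 1 (fully open). A call has 1 to 8 rows; each row shifts and turns the commanded pose from where the row before left it; what a row does not reach is not made up. A row lasts 1/8 s, in which the tool goes at most 62.5 mm and 10.7 degrees, less where a joint would pass 70% of its speed; a pose out of reach is approached as far as the arm can. A call with a number of a shift or a turn outside -1 to 1 is refused whole. A call with a gripper value outside its range is refused whole. The fingers move at their own pace and stop on an object; "newtons" is the grip in N (left out, the last holds). Time passes only in rows, so rows that do not move let the fingers close. It gives the time, the measured TCP pose, the force, the opening and the grip force at its end, in the units of the state.
- arm.get_state(): the state, without advancing time (a new reading comes with each control period).
- arm.grab_frame(name): name is "scene" or "side" or "wrist"; returns the picture (384x512x3 uint8, red, green, blue); there is no depth.
- arm.camera_model(name): a dict with "camera_matrix" (3x3 intrinsics, pixels), "rvec" (rotation vector, rad) and "tvec" (3), from world to camera coordinates, as OpenCV has them; the wrist camera has in their place "mount" (4x4, takes a point from camera to tool coordinates, whose origin is the TCP and whose axes are the flange's). Camera axes: x right, y down, z forward; pixel columns grow to the right and rows downward; lengths in m; the calibration is good to about 2 mm. A picture is of the moment at which its call begins: read the wrist's pose just before it. camera_model takes no time and is no camera call.
- arm.sign_off(): hands the job in; it is judged then, once.
The state is a dict: "time_s": time; "joints": joint angles; "qd": joint speeds; "joint_torque": joint torques, N m; "tool_pos": TCP position; "orientation": TCP orientation; "ft_force": force on the tool from outside, world axes, zero at the start; "torque": the same for the moment, N m; "grip_width": finger opening in m; "grasp_force": force on a finger pad.
Only numpy, scipy, OpenCV 4.12 (cv2) and the standard library are available. Lean on these libraries where they do the work, as an engineer would, in place of code of your own. Each camera call takes 0.05 s, during which the arm holds its last target. There are 200 camera calls.

## Task

Set the vegetable slicer's sprung thickness knob to the red mark: pull the knob up until it is clear of its notch, turn it, and let it snap fully down into the notch at the red mark, gently, without forcing it against its notch walls or its upper stop. Then set the tomato down in the slicer's green feed cup and let go. Do not drop or throw the tomato, and do not knock over the salt canister.

Things in the scene. Friction and masses are not known exactly. Their poses are not given: they have to be found in the camera images.
- slicer: hand vegetable slicer fixed to the worktop: white body 125 mm (its x) by 270 mm (its y), 50 mm high, with a round grey dial plate and black knob at its -y end and a green feed cup at its +y end. Origin: centre of its underside on the worktop; z up; its -x side faces the robot roughly
- dial (a point): centre of the grey dial plate (52 mm radius) on the slicer's top, on the knob's vertical turning axis, 50 mm above the worktop; axes as the slicer's. Three notches: the middle one (pointer along the slicer's -x) and one 60 degrees to either side, at the coloured marks; their walls act on the knob 24 mm from the axis; 74 degrees either way is the end of turning
- knob: black knob on a vertical axis: round skirt of 26 mm radius, 9 mm high; on it an upright grip bar 46 mm long (knob x), 13 mm thick (knob y), its top 36 mm above the knob's origin. A yellow-lined pointer sticks out of the skirt along knob -x. Origin: on the axis at the skirt's foot, 1.5 mm above the dial plate when fully down in a notch; z up. It starts in the middle notch
- pointer (a point): tip of the knob's pointer, 41 mm from the axis along knob -x, 4 mm above the knob's origin. The knob has 4 degrees of play either way in a notch. Released within about 8 degrees of a notch's middle it snaps in by itself; released between notches it stays up
- red_mark: small flat red disc, 13 mm across and 1.2 mm high, on the dial plate 41 mm from the knob's axis, at the notch 60 degrees to one or the other side of the middle notch (it changes places with the white disc). Origin: centre of its underside
- white_mark: the same disc in white, at the notch on the other side
- cup_middle (a point): middle of the room in the feed cup, 31 mm above the cup's floor (the cup's floor is the slicer's top, 50 mm above the worktop). The green cup is round, 90 mm inside, 4 mm wall, its rim 24 mm above its floor
- tomato: loose red tomato, 56 to 58 mm across, 62 mm high with its stalk, about 0.08 kg, standing on the worktop. Origin: centre of its underside; z up
- tomato_middle (a point): middle of the tomato, 31 mm above its origin along its z
- salt_canister: grey salt canister with wooden lid, 87 mm across, 120 mm high, loose bystander; origin under its centre
- plunger (a joint): lift of the knob, m: 0 fully down in a notch. Spring and weight hold it down with 6.5 N at 0 plus 0.1 N per mm (and 0.1 N per mm/s of speed upward). The pull needed before it can turn differs every time and cannot be seen: 4 to 18 mm. 2 mm beyond that it meets a hard upper stop, felt as a steep rise of force. Over 12 N on the stop on top of the spring, or over 12 N on a notch wall, is forcing it
Mind the look-alikes: they are no part of the job. What is meant by the tomato is not turquoise, and is the larger of those in its own colour.

How it is judged:
On the way, in this order (a step that is already met when the one before it is completed fails the run):
1. the knob is pulled up out of its notch and turned towards the red mark, pointer within 32 mm of it, while the tomato is not yet in the cup (z of knob in the frame of dial above 0.005 m and horizontal distance between pointer and red_mark below 0.032 m and horizontal distance between tomato_middle and cup_middle above 0.06 m).
2. the knob is let down fully into the notch at the red mark, while the tomato is not yet in the cup (z of knob in the frame of dial below 0.0025 m and horizontal distance between pointer and red_mark below 0.005 m and horizontal distance between tomato_middle and cup_middle above 0.06 m), for 0.2 s.
At the end, for the whole second after the job is handed in: the knob sits fully down (its foot less than 2.5 mm above the dial plate) with its pointer tip within 5 mm of the red mark's centre, seen from above; the tomato rests in the feed cup, its middle within 25 mm of the middle of the cup, and is still (z of knob in the frame of dial below 0.0025 m and horizontal distance between pointer and red_mark below 0.005 m and distance between tomato_middle and cup_middle below 0.025 m and linear speed of tomato below 0.03 m/s); the robot touches nothing.
It fails at once if the knob is forced: over 12 N on its notch walls or its upper stop while the fingers hold it (contact force between knob and slicer above 12 N and contact force between the fingers and knob above 1 N).
It fails at once if the tomato is dropped or thrown (faster than 1 m/s while not held) (linear speed of tomato above 1 m/s and contact force between the fingers and tomato below 0.1 N).
It fails at once if the salt canister is knocked over (angle between salt_canister's own z axis and vertical above 0.5 rad).
It also fails if it takes over 62 s, if anything falls off the work surface, if the arm or the gripper's body presses on something with over 40 N, if the wrist force passes 120 N, or if a joint passes its speed limit or range.

## Working session

There is one attempt and no reset: what is moved stays moved. The work goes in short steps, Python scripts to look and compute and a tool call to move; the robot and the scene stay as the last step left them, time stands still between calls to the robot, and variables do not carry over. Pictures are saved under pics/ and viewed, at most 10 in all, crops included, and the job is handed in when it is done.

Besides the shell and the picture viewer there is one more tool, called after ">>>" as name(argument=value, ...), one argument or row to a line, values as JSON. apply_moves: Moves the arm, as the interface text tells. Its arguments: {"type":"object","properties":{"increments":{"type":"array"},"newtons":{"type":"number"}},"required":["increments"]}

```bash
mkdir -p pics; cat > h.py <<'E'
import numpy as np, cv2
from rig import arm
from scipy.spatial.transform import Rotation as R
def ray(name,uv,st=None):
    m=arm.camera_model(name); K=np.array(m["camera_matrix"],float)
    d=np.linalg.inv(K)@np.array([uv[0],uv[1],1.])
    if "mount" in m:
        st=st or arm.get_state(); T=np.eye(4); T[:3,:3]=R.from_quat(st["orientation"]).as_matrix(); T[:3,3]=st["tool_pos"]
        M=T@np.array(m["mount"]); return M[:3,3],M[:3,:3]@d
    Rm=R.from_rotvec(np.ravel(m["rvec"])).as_matrix(); return -Rm.T@np.ravel(m["tvec"]),Rm.T@d
def onz(name,uv,z,st=None):
    o,d=ray(name,uv,st); return o+d*(z-o[2])/d[2]
def proj(name,p):
    m=arm.camera_model(name)
    return cv2.projectPoints(np.array([p],float),np.array(m["rvec"],float),np.array(m["tvec"],float),np.array(m["camera_matrix"],float),None)[0].ravel()
def snap(name,fn,crop=None,s=1):
    im=arm.grab_frame(name)
    if crop: im=im[crop[1]:crop[3],crop[0]:crop[2]]
    im=cv2.resize(im,None,fx=s,fy=s,interpolation=cv2.INTER_CUBIC)
    cv2.imwrite("pics/"+fn,im[...,::-1]); return im
E
python3 - <<'E'
from h import *
a=snap("scene","a.png",None,1.17)
b=snap("side","b.png",None,1.17)
E
```

```text
(no output)
```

View pics/a.png

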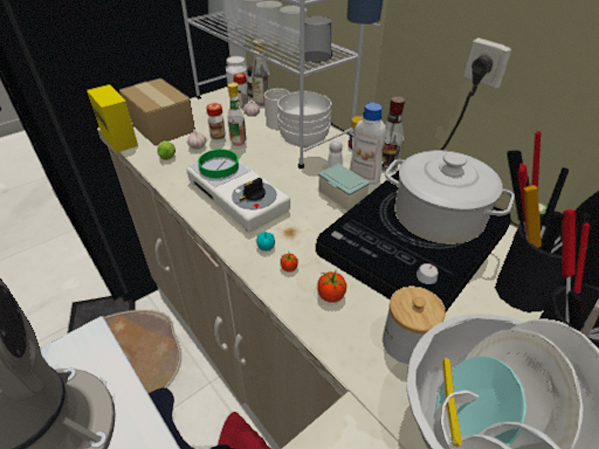

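View pics/b.png

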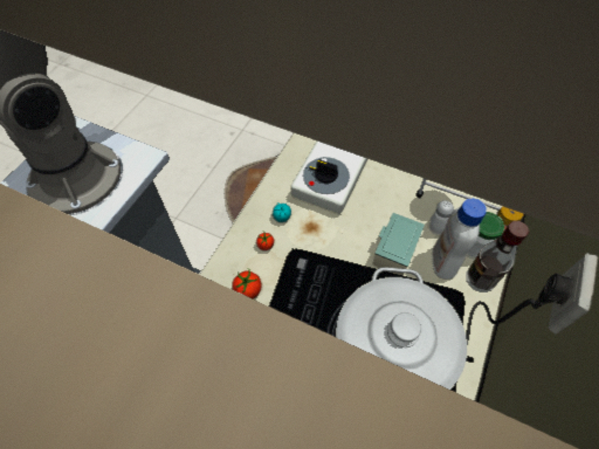

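The picture shows three tomato-like things: large red at (332,287), small red at (289,262) and turquoise at (266,241). I choose the large red one. The dial is at (255,192), the red mark at about (256,206), the cup at (218,163), and the grey canister with the wooden lid at (415,325).

```bash
python3 - <<'E'
from h import *
a=arm.grab_frame("scene");b=arm.grab_frame("side")
c1=cv2.resize(a[120:270,150:310],(800,750),interpolation=cv2.INTER_CUBIC)[:600]
c2=cv2.resize(b[110:270,190:330],(525,600),interpolation=cv2.INTER_CUBIC)
cv2.imwrite("pics/c1.png",c1[...,::-1]);cv2.imwrite("pics/c2.png",c2[...,::-1])
for n,uv,z in [("dial",(255/1.17,194/1.17),.05),("cup",(218/1.17,163/1.17),.06),("tom",(332/1.17,287/1.17),.03),("salt",(417/1.17,308/1.17),.12)]: print(n,onz("scene",uv,z).round(3))
for n,uv,z in [("dial",(326/1.17,176/1.17),.05),("tom",(247/1.17,284/1.17),.03)]: print(n,onz("side",uv,z).round(3))
print(arm.get_state()["orientation"],arm.get_state()["time_s"]);print(arm.camera_model("wrist"))
E
```

```text
dial [0.543 0.222 0.05 ]
cup [0.539 0.373 0.06 ]
tom [ 0.503 -0.081  0.03 ]
salt [ 0.519 -0.246  0.12 ]
dial [0.545 0.22  0.05 ]
tom [ 0.509 -0.075  0.03 ]
[ 1.35931495e-01  9.90717989e-01 -7.00930515e-04 -5.57684242e-05] 0.2
{'camera_matrix': array([[306.9017893 ,   0.        , 258.93894017],
       [  0.        , 306.9017893 , 194.1626628 ],
       [  0.        ,   0.        ,   1.        ]]), 'mount': array([[-8.39028920e-04, -9.58867329e-01, -2.83853380e-01,
         7.21414579e-02],
       [ 9.99999348e-01, -5.84697603e-04, -9.80720906e-04,
         4.92526206e-04],
       [ 7.74412845e-04, -2.83854017e-01,  9.58867195e-01,
        -1.34144149e-01],
       [ 0.00000000e+00,  0.00000000e+00,  0.00000000e+00,
         1.00000000e+00]])}
```

View pics/c1.png

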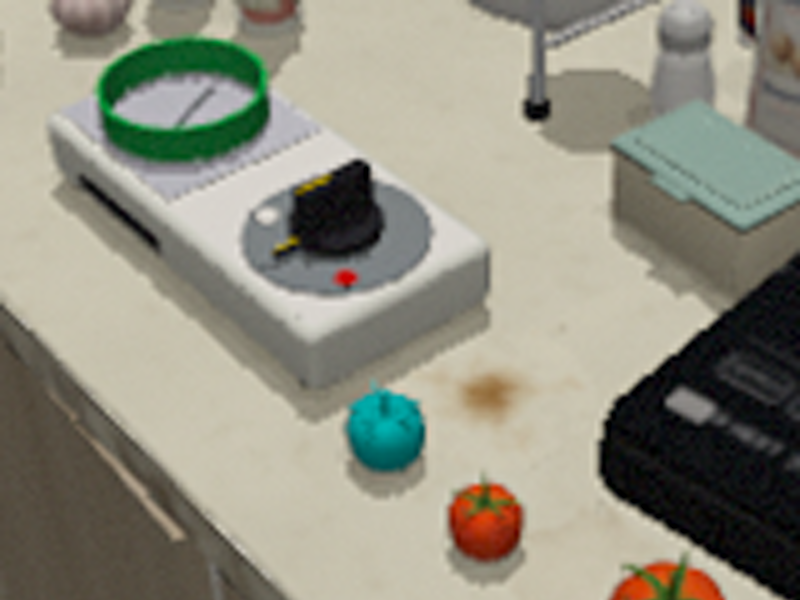

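View pics/c2.png

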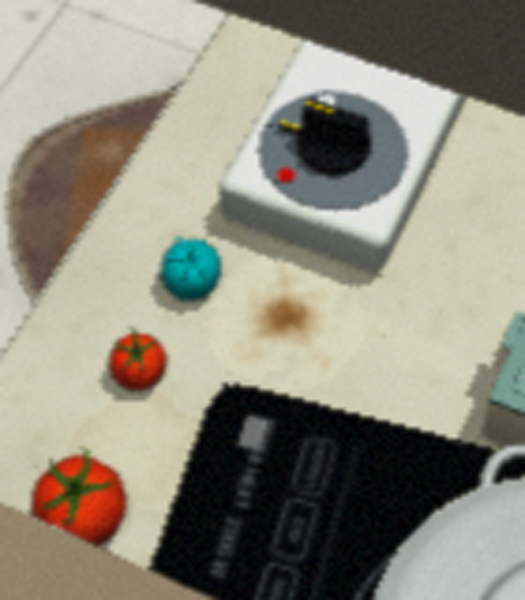

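```bash
python3 - <<'E'
from h import *
S=lambda u,v,z:onz("scene",(150+(u+.5)/5-.5,120+(v+.5)/5-.5),z)
B=lambda u,v,z:onz("side",(190+(u+.5)/3.75-.5,110+(v+.5)/3.75-.5),z)
for n,f,pts in [("scene",S,[(337,238),(346,277),(268,216),(278,250)]),("side",B,[(333,151),(286,175),(326,99),(281,125)])]:
    d,r,w,p=[f(*q,z) for q,z in zip(pts,(.05,.0512,.0512,.056))]
    m=(d-(r+w)/2); e=w-r
    print(n,d.round(4),r.round(4),w.round(4),p.round(4),"yaw bis",np.degrees(np.arctan2(m[1],m[0])).round(1),"yaw rw",np.degrees(np.arctan2(-e[0],e[1])).round(1),np.linalg.norm(r-d),np.linalg.norm(w-d))
# cup rim: extent of ellipse at z=.074
print("cup",S((98+270)/2,(38+131)/2,.074).round(4))
# tomato by color, both cams
def blob(im,c,r):
    h=cv2.cvtColor(im,cv2.COLOR_RGB2HSV); k=(((h[...,0]<12)|(h[...,0]>172))&(h[...,1]>150)&(h[...,2]>60)).astype(np.uint8)
    n,l,s,ce=cv2.connectedComponentsWithStats(k); 
    i=min([i for i in range(1,n) if s[i,4]>60],key=lambda i:np.hypot(*(ce[i]-c))); return s[i],s[i,:2]+(s[i,2:4]-1)/2
R_=[]
for n,c in (("scene",(284,246)),("side",(211,242))):
    s,ce=blob(arm.grab_frame(n),c,0); o,d=ray(n,ce); d/=np.linalg.norm(d); R_.append((o,d)); print(n,s,ce,onz(n,ce,.028).round(4))
A=sum(np.eye(3)-np.outer(d,d) for o,d in R_); b=sum((np.eye(3)-np.outer(d,d))@o for o,d in R_); print("tri",np.linalg.solve(A,b).round(4))
st=arm.get_state();print(R.from_quat(st["orientation"]).as_matrix().round(3))
E
```

```text
scene [0.5379 0.219  0.05  ] [0.5215 0.1875 0.0512] [0.5195 0.2576 0.0512] [0.5038 0.2238 0.056 ] yaw bis -11.5 yaw rw 1.6 0.03553752319179045 0.042768625430419475
side [0.5436 0.2218 0.05  ] [0.5234 0.188  0.0512] [0.5205 0.2617 0.0512] [0.5034 0.2229 0.056 ] yaw bis -8.1 yaw rw 2.3 0.03934558834510121 0.04613371072093648
cup [0.5368 0.3665 0.074 ]
scene [272 234  24  24 384] [283.5 245.5] [ 0.5033 -0.0799  0.028 ]
side [199 232  24  23 288] [210.5 243. ] [ 0.5069 -0.0758  0.028 ]
tri [ 0.506  -0.0758  0.0237]
[[-0.963  0.269 -0.   ]
 [ 0.269  0.963 -0.001]
 [-0.    -0.001 -1.   ]]
```

>>> apply_moves(
  increments=[0.5,-0.4,0,0,0,0.2,1,0.9,-0.7,-0.1,0,0,0.25,1,0.9,-0.7,-0.1,0,0,0.25,1,0.9,-0.7,-0.1,0,0,0.25,1,0.9,-0.7,-0.1,0,0,0.25,1,0.9,-0.7,-0.1,0,0,0.25,1,0.9,-0.7,-0.1,0,0,0.25,1,0.9,-0.7,-0.1,0,0,0.25,1],
  newtons=30,
)

```text
time_s: 1.3
tool_pos: [0.4894, 0.2636, 0.2043]
orientation: [-0.011, 1.0, 0.0, 0.0]
ft_force: [-0.2, 0.2, 0.3]
grip_width: 0.0855
grasp_force: 0.0
```

>>> apply_moves(
  increments=[0.7,-0.6,-0.1,0,0,0.1,1,0.3,-0.24,0,0,0,0,1,0,0,0,0,0,0,1,0,0,0,0,0,0,1],
)

```text
time_s: 1.8
tool_pos: [0.5365, 0.2255, 0.1994]
orientation: [-0.019, 1.0, 0.001, -0.001]
ft_force: [-0.1, 1.0, -0.0]
grip_width: 0.0856
grasp_force: 0.0
```

```bash
python3 - <<'E'
from h import *
st=arm.get_state();print(st["time_s"],st["tool_pos"],st["joints"],st["ft_force"],R.from_quat(st["orientation"]).as_matrix().round(3))
im=snap("wrist","w.png",None,1.56)
E
```

```text
1.8 [0.53652297 0.22545403 0.19941904] [-0.59531496  0.40321861  0.23760503  1.49242712 -0.09967707  1.2580441
  1.26390711] [-0.12746821  0.98860538 -0.0460678 ] [[-0.999 -0.038 -0.001]
 [-0.038  0.999  0.002]
 [ 0.001  0.002 -1.   ]]
```

View pics/w.png

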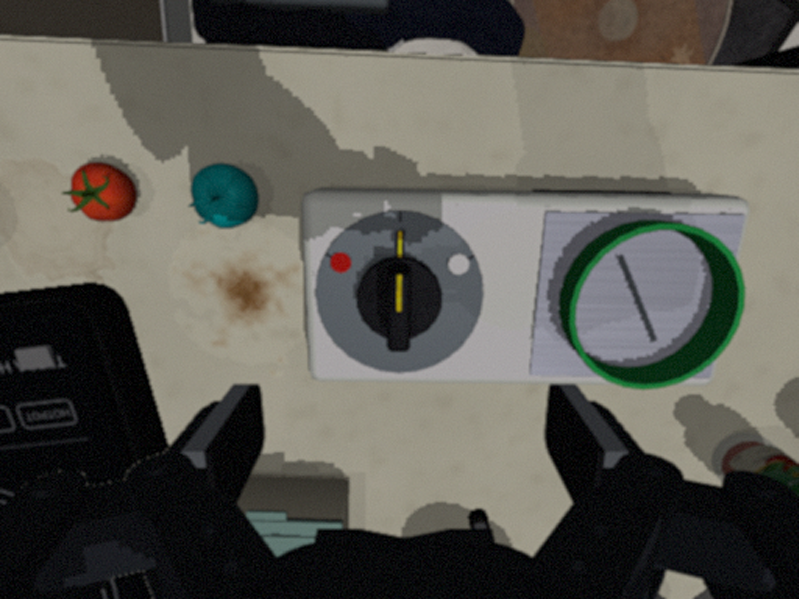

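```bash
python3 - <<'E'
from h import *
st=arm.get_state()
W=lambda u,v,z:onz("wrist",((u+.5)/1.56-.5,(v+.5)/1.56-.5),z,st)
d=W(399.5,291,.05);r=W(340,262,.0512);w=W(458.5,264,.0512);p=W(400,232,.058)
print(d,r,w,p,np.linalg.norm(r-d),np.linalg.norm(w-d)); e=w-r;print("yaw rw",np.degrees(np.arctan2(-e[0],e[1]))); m=d-(r+w)/2;print(np.degrees(np.arctan2(m[1],m[0])),np.linalg.norm(m)); q=d-p;print(np.degrees(np.arctan2(q[1],q[0])))
a=W(399,274,.0875);b=W(399,350,.0875);print("bar",a,b)
print("cup",W(653,304,.074))
for u,v in((304,200),(748,200)):print("corner",W(u,v,.05))
E
```

```text
[0.54051607 0.22329276 0.05      ] [0.5235593  0.18698881 0.0512    ] [0.5220775  0.25811414 0.0512    ] [0.50327453 0.22232482 0.058     ] 0.04008675894984356 0.039420166201967526
yaw rw 1.1935086117283569
2.3984755031472194 0.017753781690223867
1.4888296944981618
bar [0.52123763 0.22265348 0.0875    ] [0.56417649 0.22416438 0.0875    ]
cup [0.53626665 0.3669513  0.074     ]
corner [0.48797008 0.16593607 0.05      ]
corner [0.47812345 0.42381232 0.05      ]
```

>>> apply_moves(
  increments=[0.06,-0.02,-0.7,0,0,0,1,0.05,-0.02,-0.8,0,0,0,0.6,0,0,-0.7,0,0,0,0.5,0,0,-0.36,0,0,0,0.4,0,0,0,0,0,0,0.4],
  newtons=20,
)

```text
time_s: 2.48
tool_pos: [0.5426, 0.2219, 0.0708]
orientation: [-0.018, 1.0, 0.0, -0.001]
ft_force: [0.1, -1.1, 0.3]
grip_width: 0.0342
grasp_force: 0.0
```

```bash
python3 - <<'E'
from h import *
st=arm.get_state();print(st["time_s"],st["tool_pos"],st["ft_force"])
a=arm.grab_frame("wrist");b=arm.grab_frame("scene")
o=np.zeros((480,790,3),np.uint8)
o[:300,:400]=cv2.resize(a,(400,300)); c=cv2.resize(b[120:216,165:265],(390,374)); o[:374,400:]=c
cv2.imwrite("pics/g.png",o[...,::-1])
E
```

```text
2.475 [0.54262676 0.22189941 0.07084242] [ 0.06993122 -1.13349478  0.27398323]
```

View pics/g.png

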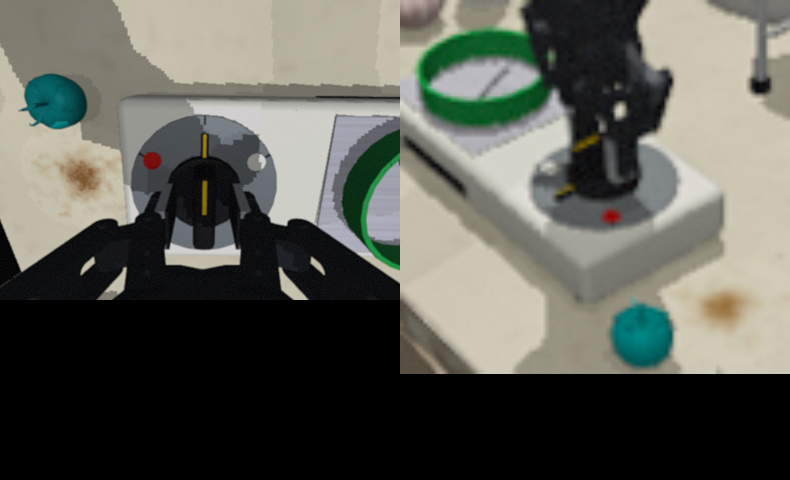

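The knob's bar (204,190) is centred between the fingers (170 and 238). I'll nudge 1 mm in y and close.

>>> apply_moves(
  increments=[0,0.025,0,0,0,0,0.3,0,0,0,0,0,0,0.1,0,0,0,0,0,0,0,0,0,0,0,0,0,0],
  newtons=30,
)

```text
time_s: 3.08
tool_pos: [0.5444, 0.2228, 0.0726]
orientation: [-0.017, 1.0, 0.001, 0.001]
ft_force: [-0.9, 0.9, 5.8]
grip_width: 0.0127
grasp_force: 31.9
```

>>> apply_moves(
  increments=[0,0,0.04,0,0,0,0,0,0,0.04,0,0,0,0],
)

```text
time_s: 3.32
tool_pos: [0.5443, 0.2228, 0.0743]
orientation: [-0.018, 1.0, 0.0, 0.001]
ft_force: [4.5, 3.0, -7.7]
grip_width: 0.0123
grasp_force: 30.0
```

>>> apply_moves(
  increments=[0,0,0.02,0,0,0,0,0,0,0.02,0,0,0,0,0,0,0.01,0,0,0,0],
)

```text
time_s: 3.7
tool_pos: [0.5443, 0.2227, 0.0767]
orientation: [-0.018, 1.0, 0.0, 0.001]
ft_force: [3.7, 4.0, -7.3]
grip_width: 0.0124
grasp_force: 30.1
```

```bash
python3 - <<'E'
from h import *
st=arm.get_state();print(st["torque"],st["tool_pos"])
b=arm.grab_frame("scene")
p=[cv2.resize(b[125:200,170:260],(600,500),interpolation=cv2.INTER_CUBIC)]
cv2.imwrite("pics/l.png",p[0][...,::-1])
E
```

```text
[ 0.70156772 -0.96699382 -0.05436455] [0.54428403 0.22271761 0.07668298]
```

View pics/l.png

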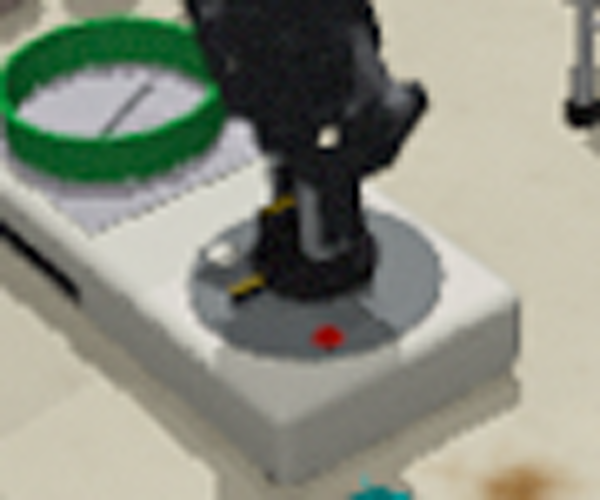

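The knob is coming up with the fingers: its pointer at (247,288) is clear of the plate, and the spring force is steady at 7.3 N. I'll keep lifting gently.

>>> apply_moves(
  increments=[0,0,0.012,0,0,0,0,0,0,0.012,0,0,0,0,0,0,0,0,0,0,0],
)

```text
time_s: 4.12
tool_pos: [0.5443, 0.2228, 0.078]
orientation: [-0.018, 1.0, 0.0, 0.001]
ft_force: [3.9, 2.7, -6.8]
grip_width: 0.0124
grasp_force: 30.2
```

>>> apply_moves(
  increments=[0,0,0.012,0,0,0,0,0,0,0.012,0,0,0,0,0,0,0,0,0,0,0],
)

```text
time_s: 4.5
tool_pos: [0.5443, 0.2227, 0.0791]
orientation: [-0.018, 1.0, 0.0, 0.001]
ft_force: [4.2, 2.8, -7.1]
grip_width: 0.0121
grasp_force: 30.1
```

>>> apply_moves(
  increments=[0,0,0.012,0,0,0,0,0,0,0.012,0,0,0,0,0,0,0,0,0,0,0],
)

```text
time_s: 4.88
tool_pos: [0.5443, 0.2227, 0.0797]
orientation: [-0.018, 1.0, 0.0, 0.001]
ft_force: [5.1, 2.9, -10.7]
grip_width: 0.0124
grasp_force: 29.7
```

Stop felt (force rise 3.5 N). I'll back off about 1.2 mm and test the turn.

>>> apply_moves(
  increments=[0,0,-0.013,0,0,0,0,0,0,-0.012,0,0,0,0,0,0,0,0,0,0.25,0,0,0,0,0,0,0.3,0],
)

```text
time_s: 5.38
tool_pos: [0.5443, 0.2228, 0.079]
orientation: [-0.059, 0.998, 0.0, 0.001]
ft_force: [4.5, 3.4, -6.4]
grip_width: 0.0121
grasp_force: 30.2
```

```bash
python3 - <<'E'
from h import *
st=arm.get_state();m=R.from_quat(st["orientation"]).as_matrix();print(st["torque"],st["ft_force"],st["tool_pos"],np.degrees(np.arctan2(-m[0,1],m[1,1])))
E
```

```text
[ 0.7125301  -0.95523376  0.00267533] [ 4.49638609  3.3711229  -6.39943998] [0.54426801 0.22284397 0.07902769] 6.821916897428154
```

>>> apply_moves(
  increments=[0,0,0,0,0,0.2,0,0,0,0,0,0,0.2,0],
)

```text
time_s: 5.62
tool_pos: [0.5443, 0.2229, 0.0791]
orientation: [-0.089, 0.996, 0.0, 0.001]
ft_force: [4.1, 3.7, -6.8]
grip_width: 0.0122
grasp_force: 30.2
```

```bash
cat > s.py <<'E'
from h import *
st=arm.get_state();m=R.from_quat(st["orientation"]).as_matrix();print(st["time_s"],st["torque"],st["ft_force"],st["tool_pos"],np.degrees(np.arctan2(-m[0,1],m[1,1])),st["joints"][6])
E
python3 s.py
```

```text
5.625 [ 0.78773895 -1.01490328 -0.0136434 ] [ 4.06228005  3.73731316 -6.84277481] [0.54427303 0.22286716 0.07905939] 10.232688938831352 1.4225167964862377
```

>>> apply_moves(
  increments=[0,0,0,0,0,0.5,0,0,0,0,0,0,0.5,0,0,0,0,0,0,0.5,0,0,0,0,0,0,0.5,0,0,0,0,0,0,0.5,0,0,0,0,0,0,0.5,0],
)

```text
time_s: 6.38
tool_pos: [0.5441, 0.2233, 0.079]
orientation: [-0.31, 0.951, 0.001, 0.001]
ft_force: [4.2, 4.7, -7.5]
grip_width: 0.0125
grasp_force: 30.2
```

```bash
python3 s.py
```

```text
6.375 [ 0.85833558 -0.89701221  0.01486407] [ 4.18733071  4.66708511 -7.5302286 ] [0.54413907 0.22325208 0.07903541] 36.11338854931005 1.824657366598007
```

>>> apply_moves(
  increments=[0,0,0,0,0,0.5,0,0,0,0,0,0,0.5,0,0,0,0,0,0,0.5,0,0,0,0,0,0,0.5,0,0,0,0,0,0,0.5,0,0,0,0,0,0,0.4,0,0,0,0,0,0,0,0,0,0,0,0,0,0,0],
)

```text
time_s: 7.38
tool_pos: [0.5439, 0.2235, 0.079]
orientation: [-0.507, 0.862, 0.001, 0.001]
ft_force: [3.0, 5.1, -6.7]
grip_width: 0.0122
grasp_force: 30.2
```

```bash
python3 s.py; python3 - <<'E'
from h import *
b=arm.grab_frame("scene"); c=arm.grab_frame("side"); w=arm.grab_frame("wrist")
o=np.zeros((600,800,3),np.uint8)
o[:300,:400]=cv2.resize(b[130:205,165:265],(400,300),interpolation=cv2.INTER_CUBIC)
o[:300,400:]=cv2.resize(c[120:195,240:340],(400,300),interpolation=cv2.INTER_CUBIC)
o[300:,:400]=cv2.resize(w,(400,300))
cv2.imwrite("pics/t.png",o[...,::-1])
E
```

```text
7.375 [ 1.00483915 -0.87046816 -0.01943672] [ 3.04779771  5.12842704 -6.678391  ] [0.54386873 0.22346989 0.07895545] 60.91716463685507 2.2107272526917408
```

View pics/t.png

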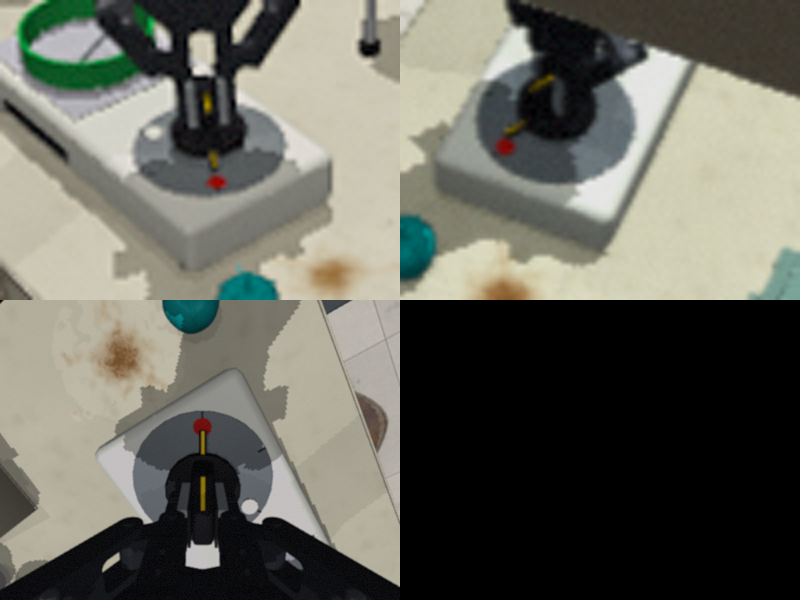

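The pointer lines up with the red mark (wrist view, 202,425). I'll lower most of the way and let go so it snaps.

>>> apply_moves(
  increments=[0,0,-0.03,0,0,0,0,0,0,-0.03,0,0,0,0,0,0,-0.03,0,0,0,0,0,0,-0.01,0,0,0,0],
)

```text
time_s: 8.02
tool_pos: [0.5439, 0.2235, 0.0741]
orientation: [-0.507, 0.862, 0.001, 0.001]
ft_force: [2.9, 4.5, -6.5]
grip_width: 0.0124
grasp_force: 30.3
```

```bash
python3 s.py
```

```text
8.025 [ 0.86347459 -0.74803926  0.03915518] [ 2.93967671  4.50279491 -6.48119576] [0.54386708 0.2234581  0.0741114 ] 60.916006966659175 2.210558914462215
```

>>> apply_moves(
  increments=[0,0,0,0,0,0,0.2,0,0,0,0,0,0,0.45,0,0,0,0,0,0,0.45,0,0,0.4,0,0,0,0.45,0,0,0.8,0,0,0,0.45,0,0,0.9,0,0,0,0.6,0,0,0.4,0,0,0,1],
)

```text
time_s: 8.9
tool_pos: [0.545, 0.2221, 0.2037]
orientation: [-0.506, 0.862, -0.0, 0.003]
ft_force: [0.9, -0.1, -1.1]
grip_width: 0.0677
grasp_force: 0.0
```

```bash
python3 s.py; python3 - <<'E'
from h import *
st=arm.get_state()
w=arm.grab_frame("wrist"); b=arm.grab_frame("scene")
o=np.zeros((600,800,3),np.uint8)
o[:450,:600]=cv2.resize(w,(600,450))
o[450:,600:]=cv2.resize(b[130:205,165:265],(200,150))
cv2.imwrite("pics/u.png",o[...,::-1])
for uv,z in (((289/1.17,262/1.17),.02),((317/1.17,240/1.17),.03),((385/1.17,303/1.17),.03)): print(onz("scene",uv,z))
E
```

```text
8.9 [ 0.06273506  0.00013952 -0.00250812] [ 0.86582124 -0.05784664 -1.0705556 ] [0.54503027 0.22213226 0.20367259] 60.838276871424064 2.2131118237372323
[0.48683135 0.02772919 0.02      ]
[0.56592113 0.0320668  0.03      ]
[ 0.55106514 -0.16924126  0.03      ]
```

View pics/u.png

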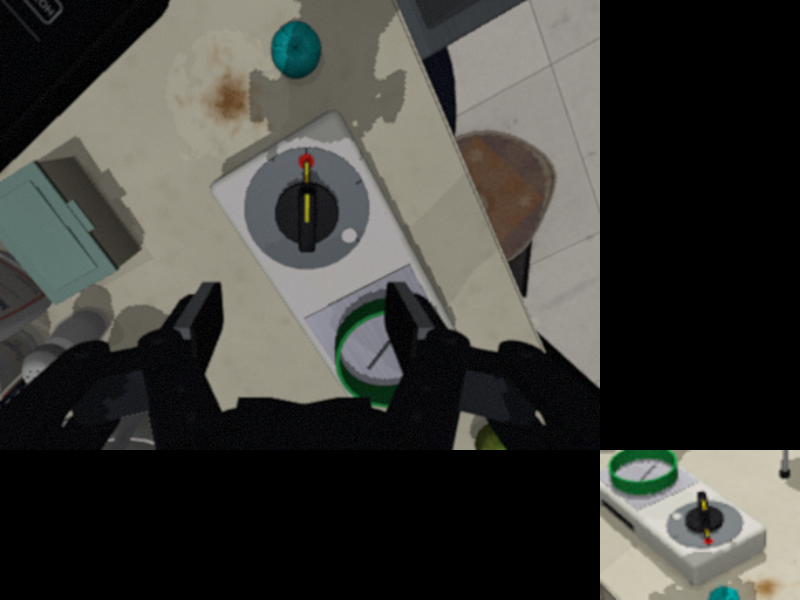

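The knob now sits with its pointer on the red mark (306,162), and the fingers are clear. On to the tomato.

>>> apply_moves(
  increments=[-0.1,-0.75,0,0,0,-0.9,1,-0.1,-0.75,0,0,0,-0.9,1,-0.1,-0.75,0,0,0,-0.9,1,-0.1,-0.75,0,0,0,-0.9,1,-0.1,-0.75,0,0,0,-0.9,1,-0.1,-0.75,0,0,0,-0.9,1,-0.1,-0.75,0,0,0,-0.9,1,-0.1,-0.7,0,0,0,-0.7,1],
)

```text
time_s: 10.0
tool_pos: [0.5022, -0.077, 0.1987]
orientation: [-0.004, 1.0, -0.0, -0.001]
ft_force: [0.2, -0.7, 0.1]
grip_width: 0.0858
grasp_force: 0.0
```

>>> apply_moves(
  increments=[0,0,0,0,0,0,1,0,0,0,0,0,0,1],
)

```text
time_s: 10.25
tool_pos: [0.5031, -0.0746, 0.1991]
orientation: [-0.007, 1.0, 0.001, -0.001]
ft_force: [0.5, 1.0, 0.3]
grip_width: 0.0855
grasp_force: 0.0
```

```bash
python3 s.py; cat > tom.py <<'E'
from h import *
st=arm.get_state();im=arm.grab_frame("wrist")
h=cv2.cvtColor(im,cv2.COLOR_RGB2HSV); k=(((h[...,0]<12)|(h[...,0]>172))&(h[...,1]>140)&(h[...,2]>50)).astype(np.uint8)
k=cv2.morphologyEx(k,cv2.MORPH_CLOSE,np.ones((15,15),np.uint8))
n,l,s,ce=cv2.connectedComponentsWithStats(k)
for i in range(1,n):
    if s[i,4]>150:
        c=s[i,:2]+(s[i,2:4]-1)/2; print(s[i],onz("wrist",c,.03,st).round(4))
E
python3 tom.py
```

```text
10.25 [ 0.07317106 -0.02039781  0.02521977] [0.49865928 0.98160374 0.26768491] [ 0.50310821 -0.0745846   0.19914573] 0.7687429534897052 1.7744303577459566
[341 148  37  34 988] [0.4883 0.0259 0.03  ]
[ 230  154   53   56 2263] [ 0.5071 -0.0772  0.03  ]
```

>>> apply_moves(
  increments=[0.08,-0.05,-0.5,0,0,0,1,0,0,-0.9,0,0,0,1,0,0,-0.9,0,0,0,1,0,0,-0.7,0,0,0,1,0,0,-0.42,0,0,0,1,0,0,0,0,0,0,1],
  newtons=20,
)

```text
time_s: 11.05
tool_pos: [0.5059, -0.0761, 0.0272]
orientation: [-0.008, 1.0, 0.001, -0.003]
ft_force: [-0.3, 0.2, 1.1]
grip_width: 0.0853
grasp_force: 0.0
```

```bash
python3 s.py; python3 tom.py; python3 - <<'E'
from h import *
a=arm.grab_frame("wrist");b=arm.grab_frame("side");c=arm.grab_frame("scene")
o=np.zeros((600,800,3),np.uint8)
o[:300,:400]=cv2.resize(a,(400,300));o[:300,400:]=cv2.resize(b[190:280,150:270],(400,300),interpolation=cv2.INTER_CUBIC)
o[300:,:400]=cv2.resize(c[195:285,225:345],(400,300),interpolation=cv2.INTER_CUBIC)
cv2.imwrite("pics/v.png",o[...,::-1])
E
```

```text
11.05 [-0.01843352 -0.00840892 -0.00015054] [-0.25360774  0.18524211  1.11930666] [ 0.50589361 -0.07606679  0.02716651] 0.8676963854925253 1.8468574997764773
[ 426  188   86   73 5091] [0.4857 0.0203 0.03  ]
[ 199  202  114  121 9654] [ 0.5065 -0.0774  0.03  ]
```

>>> apply_moves(
  increments=[0.01,-0.02,0,0,0,0,0.8,0,0,0,0,0,0,0.6,0,0,0,0,0,0,0.5,0,0,0,0,0,0,0.5,0,0,0,0,0,0,0.5],
  newtons=20,
)

```text
time_s: 11.88
tool_pos: [0.5088, -0.079, 0.0302]
orientation: [-0.006, 1.0, 0.0, 0.001]
ft_force: [-0.9, 0.8, 5.6]
grip_width: 0.052
grasp_force: 20.6
```

>>> apply_moves(
  increments=[0,0,0,0,0,0,0.85,0,0,-0.06,0,0,0,0.85,0,0,-0.06,0,0,0,0.85,0,0,0,0,0,0,0.6,0,0,0,0,0,0,0.5,0,0,0,0,0,0,0.5,0,0,0,0,0,0,0.5],
  newtons=20,
)

```text
time_s: 12.75
tool_pos: [0.508, -0.0791, 0.023]
orientation: [-0.006, 1.0, 0.0, -0.0]
ft_force: [0.5, -0.1, -1.3]
grip_width: 0.052
grasp_force: 21.1
```

```bash
python3 s.py; python3 tom.py
```

```text
12.75 [-0.01283432  0.02905303 -0.05607674] [ 0.48770232 -0.06273272 -1.30536524] [ 0.50803401 -0.07905162  0.02304178] 0.7026923922920207 1.851813033703089
[ 436  185   76   76 4546] [0.4857 0.0163 0.03  ]
[  200   201   118   125 10296] [ 0.5069 -0.079   0.03  ]
```

>>> apply_moves(
  increments=[0,0,0.2,0,0,0,0.5,0,0,0.5,0,0,0,0.5,0,0,0.9,0,0,0,0.5,0,0,0.9,0,0,0,0.5,0,0,0.8,0,0,0,0.5,0,0,0,0,0,0,0.5],
  newtons=25,
)

```text
time_s: 13.55
tool_pos: [0.511, -0.0797, 0.1927]
orientation: [-0.006, 1.0, -0.0, 0.005]
ft_force: [-0.6, -0.1, -1.3]
grip_width: 0.0518
grasp_force: 26.6
```

```bash
python3 s.py; python3 tom.py
```

```text
13.55 [-0.05848836 -0.06757408 -0.04150922] [-0.60004058 -0.10143368 -1.30707468] [ 0.51099933 -0.07972841  0.19266127] 0.6941082984991002 1.7869252556026065
[ 349  138   38   36 1069] [0.4879 0.0255 0.03  ]
[  200   202   118   126 10466] [ 0.6082 -0.0791  0.03  ]
```

>>> apply_moves(
  increments=[0,0.4,0,0,0,0,0.5,0.06,0.8,0,0,0,0,0.5,0.06,0.9,0,0,0,0,0.5,0.06,0.9,0,0,0,0,0.5,0.06,0.9,0,0,0,0,0.5,0.06,0.9,0,0,0,0,0.5,0.06,0.9,0,0,0,0,0.5,0.06,0.9,0,0,0,0,0.5],
)

```text
time_s: 14.6
tool_pos: [0.528, 0.2517, 0.1862]
orientation: [-0.006, 1.0, -0.001, -0.002]
ft_force: [0.1, 0.3, -0.6]
grip_width: 0.0516
grasp_force: 26.6
```

>>> apply_moves(
  increments=[0.06,0.9,0,0,0,0,0.5,0.06,0.8,0,0,0,0,0.5,0,0.4,0,0,0,0,0.5,0,0.2,0,0,0,0,0.5,0,0,0,0,0,0,0.5,0,0,0,0,0,0,0.5],
)

```text
time_s: 15.35
tool_pos: [0.536, 0.3636, 0.1883]
orientation: [-0.005, 1.0, -0.001, 0.0]
ft_force: [-0.3, -0.4, -0.8]
grip_width: 0.0521
grasp_force: 26.6
```

```bash
python3 s.py; python3 - <<'E'
from h import *
st=arm.get_state();im=arm.grab_frame("wrist")
h=cv2.cvtColor(im,cv2.COLOR_RGB2HSV); k=((h[...,0]>60)&(h[...,0]<80)&(h[...,1]>120)&(h[...,2]>30)).astype(np.uint8)
n,l,s,ce=cv2.connectedComponentsWithStats(k)
for i in range(1,n):
    if s[i,4]>100: print(s[i],onz("wrist",s[i,:2]+(s[i,2:4]-1)/2,.074,st).round(4))
E
```

```text
15.35 [-0.02829901  0.0235587   0.03314879] [-0.30161164 -0.39601646 -0.84903893] [0.53596701 0.3635959  0.18827951] 0.5398882186903137 1.0017522142823918
[ 209  137  116   95 1431] [0.5286 0.3699 0.074 ]
```

```bash
python3 - <<'E'
from h import *
st=arm.get_state()
p=onz("wrist",(266,137),.074,st);print(p, p[0]+.049)
for u in(209,324.5):print(onz("wrist",(u,190),.074,st))
im=arm.grab_frame("wrist"); cv2.imwrite("pics/x.png",cv2.resize(im[110:384,100:420],(800,600))[...,::-1][:600])
E
```

```text
[0.4897667  0.36907155 0.074     ] 0.5387666995688409
[0.53426468 0.32178171 0.074     ]
[0.53337671 0.41892197 0.074     ]
```

View pics/x.png

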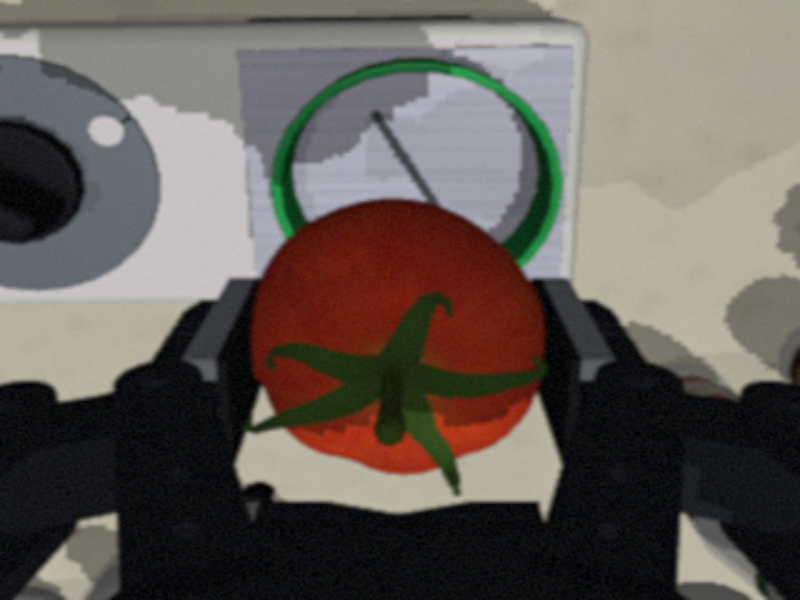

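The tomato is held at (400,330), with the cup rim centred at (417,175) and free. I'll descend.

>>> apply_moves(
  increments=[0.04,0.1,-0.4,0,0,0,0.5,0,0,-0.6,0,0,0,0.5,0,0,-0.5,0,0,0,0.5,0,0,-0.3,0,0,0,0.5,0,0,0,0,0,0,0.5,0,0,0,0,0,0,0.5],
)

```text
time_s: 16.2
tool_pos: [0.5379, 0.3714, 0.0991]
orientation: [-0.006, 1.0, 0.001, 0.001]
ft_force: [0.6, -0.1, -0.4]
grip_width: 0.0519
grasp_force: 26.6
```

```bash
python3 s.py
```

```text
16.2 [-0.05078698  0.07594519  0.02276944] [ 0.64582926 -0.11230612 -0.41585573] [0.53789624 0.371417   0.09909667] 0.703963307847267 1.0032121127703493
```

>>> apply_moves(
  increments=[0,-0.05,-0.1,0,0,0,0.5,0,0,-0.15,0,0,0,0.5,0,0,-0.12,0,0,0,0.5,0,0,-0.08,0,0,0,0.5,0,0,-0.02,0,0,0,0.5,0,0,0,0,0,0,0.5],
)

```text
time_s: 16.95
tool_pos: [0.5372, 0.3685, 0.0747]
orientation: [-0.006, 1.0, 0.0, 0.0]
ft_force: [-0.2, -1.3, -2.3]
grip_width: 0.0515
grasp_force: 26.6
```

```bash
python3 s.py
```

```text
16.95 [0.02686398 0.0106412  0.02710911] [-0.19904501 -1.29719955 -2.29775024] [0.53718529 0.36853141 0.07465972] 0.7076453891570598 1.0083455512782378
```

>>> apply_moves(
  increments=[0,0,0,0,0,0,0.64,0,0,0,0,0,0,0.7,0,0,0,0,0,0,0.7,0,0,0.1,0,0,0,0.7,0,0,0.2,0,0,0,0.75,0,0,0.5,0,0,0,0.9,0,0,0.8,0,0,0,1],
)

```text
time_s: 17.82
tool_pos: [0.5363, 0.3679, 0.1547]
orientation: [-0.006, 1.0, -0.001, -0.001]
ft_force: [0.5, 0.8, 0.9]
grip_width: 0.0855
grasp_force: 0.0
```

>>> apply_moves(
  increments=[0,0,0.8,0,0,0,1,0,0,0.2,0,0,0,1,0,0,0,0,0,0,1,0,0,0,0,0,0,1],
)

```text
time_s: 18.32
tool_pos: [0.5362, 0.3679, 0.2028]
orientation: [-0.006, 1.0, -0.001, -0.001]
ft_force: [-0.8, 0.2, 0.6]
grip_width: 0.0851
grasp_force: 0.0
```

```bash
python3 s.py; python3 - <<'E'
from h import *
st=arm.get_state()
def blobs(im,lo,f):
    h=cv2.cvtColor(im,cv2.COLOR_RGB2HSV); k=(((h[...,0]<12)|(h[...,0]>172))&(h[...,1]>140)&(h[...,2]>50)).astype(np.uint8)
    k=cv2.morphologyEx(k,cv2.MORPH_CLOSE,np.ones((9,9),np.uint8)); n,l,s,ce=cv2.connectedComponentsWithStats(k)
    for i in range(1,n):
        if s[i,4]>lo: print(s[i],f(s[i,:2]+(s[i,2:4]-1)/2).round(4))
print("wrist");blobs(arm.grab_frame("wrist"),20,lambda c:onz("wrist",c,.08,st))
for n in("scene",):
    print(n);im=arm.grab_frame(n);blobs(im,40,lambda c:onz(n,c,.08))
# yellow pointer/bar line in wrist view
st=arm.get_state();im=arm.grab_frame("scene");h=cv2.cvtColor(im,cv2.COLOR_RGB2HSV)
v,u=np.where((h[130:200,165:265,0]>18)&(h[130:200,165:265,0]<35)&(h[130:200,165:265,1]>150));print(sorted(zip(v+130,u+165)))
E
```

```text
18.325 [0.01308061 0.00792626 0.02194134] [-0.76712525  0.1535501   0.58071395] [0.53623909 0.36785985 0.2028019 ] 0.7063750810203009 0.9994170644648834
wrist
[ 229  159   62   65 2815] [0.537  0.3683 0.08  ]
[ 63 161  13  12  92] [0.5173 0.2058 0.08  ]
[443 291  46  19 358] [0.6443 0.5693 0.08  ]
scene
[200  63  15  10  90] [0.8495 0.7225 0.08  ]
[334  87  11  10  70] [1.083  0.2655 0.08  ]
[177  89   7  10  59] [0.6566 0.6003 0.08  ]
[442 112  20  85 556] [ 1.0309 -0.1654  0.08  ]
[176 127  20  18 271] [0.5332 0.3641 0.08  ]
[ 480  178   25   73 1218] [ 0.8848 -0.3364  0.08  ]
[240 217  14  15 172] [ 0.451  -0.0163  0.08  ]
[186 352  45  32 841] [ 0.2193 -0.2114  0.08  ]
[(np.int64(130), np.int64(177)), (np.int64(130), np.int64(182)), (np.int64(131), np.int64(179)), (np.int64(131), np.int64(184)), (np.int64(131), np.int64(186)), (np.int64(131), np.int64(188)), (np.int64(131), np.int64(189)), (np.int64(133), np.int64(195)), (np.int64(144), np.int64(188)), (np.int64(155), np.int64(215)), (np.int64(155), np.int64(216)), (np.int64(155), np.int64(217)), (np.int64(156), np.int64(216)), (np.int64(156), np.int64(217)), (np.int64(157), np.int64(216)), (np.int64(157), np.int64(217)), (np.int64(158), np.int64(216)), (np.int64(158), np.int64(217)), (np.int64(159), np.int64(216)), (np.int64(159), np.int64(217)), (np.int64(159), np.int64(218)), (np.int64(169), np.int64(217)), (np.int64(169), np.int64(218)), (np.int64(170), np.int64(217)), (np.int64(170), np.int64(218)), (np.int64(170), np.int64(219)), (np.int64(171), np.int64(218)), (np.int64(171), np.int64(219)), (np.int64(172), np.int64(218)), (np.int64(172), np.int64(219)), (np.int64(173), np.int64(218))]
```

```bash
python3 -c "
from rig import arm
print(arm.sign_off())"
```

```text
the job is handed in; nothing more can be done
None
```

I handed the job in at about 18 s: the knob is set to the red mark, the tomato rests in the middle of the green feed cup, and the gripper is open and clear of everything. The sign-off returned no verdict, and I judged the knob fully down from the camera images rather than from a lift reading.

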